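# Open the captive screw cap of a test rig's oil reservoir

### The job

Open the test rig's oil reservoir for topping up: draw the locking pin out of the cap's swing arm and park it in the slot of the pin rest, hanging upright by its collar, then unscrew the cap by its cross bar (anticlockwise seen from above) until it is free of the neck, and swing it aside on its arm so that, seen from above, at least a centimetre lies between cap and rim. Swing to whichever side is free, so that cap and arm touch nothing on the way, and do not knock or shift the bottle, the tin or the clear bowl.

Things in the scene. Friction and masses are not known exactly. Their poses are not given: they have to be found in the camera images.
- stand: Fixed oil reservoir; origin on the table under its neck axis, z up. Aluminium canister (radius 45, 96 mm high), open neck (outer radius 32, inner 28, rim at z = 122 mm), dark base plate (x -55 to 150, y -45 to 45 mm). A steel post (radius 12 mm, hub radius 20 up to z = 180 mm) at x = +110 mm, y = 0 carries the swing arm.
- mouth (a point): Centre of the neck's rim, 122 mm above the table.
- swing (a joint): Swing arm's angle (rad) about the post, -1.3 to 1.3; friction 0.45 N m holds it. 0 (start): the flat arm, z 158 to 173 mm, lies from the post along the stand's -x over the neck; it carries the cap 110 mm and an upright black grip 198 mm from the post axis. The neck blocks it until the cap is unscrewed. Pushing the grip to the stand's +y makes it negative, to -y positive; 0.8 clears the mouth.
- swing_grip (a point): On the axis of the swing arm's upright black grip (radius 10 mm, z 158 to 200 mm), at z = 188 mm.
- cap (a joint): Turn (rad) of the screw cap about its upright axis relative to the arm, 0 = screwed fully home, grows anticlockwise from above, stop at 5.2. It rises 3 mm per rad and its plug leaves the neck at 3.7 rad. Friction about 0.08 N m: it stays where it is left. Starts between 0 and 1.6. With the locking pin in, it cannot pass about 1.8.
- cap_axis (a point): On the cap's axis, at the underside of its steel disc (disc radius 34 mm, 18 mm thick; a plug of radius 25.5 mm reaches 11 mm below it into the neck). The disc rests on the rim at turn 0 and hangs under the swing arm when raised.
- bar_mid (a point): Centre of the cap's black cross bar, on the cap axis above the arm: level, 124 mm long (62 each side), 14 wide, 14 high, hub radius 14 mm. z = 198 mm with the cap home (bar z 191 to 205), rises with the cap. Closed fingers can push it round about 42 mm from the axis: only the pin stands in their circle above the arm (z 173 mm; bore mouth and post hub within 180).
- bar_end (a point): Point on the middle line of the cross bar, 58 mm from the cap's axis at the height of bar_mid; it gives the bar's direction. The other end is on the far side of the axis.
- pin: Loose steel locking pin, upright, about 0.09 kg, 101 mm long; origin at its lower end, z along it. Shaft diameter 10 mm up to 40 mm, collar diameter 24 from 40 to 46 mm, dark round grip diameter 16 from 46 to 101 mm. At the start it stands in the arm's bore, collar on the arm, lower end at z = 133 mm, top at 234 mm (above the bar), its grip in the way of the cross bar.
- bore (a point): Mouth of the pin's bore in the swing arm, on top of the arm (z = 173 mm), 52 mm from the cap axis towards the post. Bore 13 mm wide, 35 mm deep, upright, open below.
- rest: Fixed pin rest: foot 60 x 56 mm, level slotted aluminium plate 60 x 56 mm, 8 mm thick, top at z = 82 mm. Origin on the table under the plate's centre. Slot along its x from the open -x edge (x = -30) to x = +6 mm, 15 mm wide, right through, free below down to z = 6 mm; column at x 11 to 29 mm. The pin hangs with its shaft in the slot and its collar on the plate.
- slot (a point): Parking point in the middle of the slot's width at the plate's top, 8 mm from the plate's centre towards the open end, z = 82 mm.
- bottle: Bystander: white bottle, radius 32 mm, 185 mm high, standing on one side of the reservoir, tall enough to block the swinging cap on that side. Origin: centre of its underside.
- tin: Bystander: round steel tin, radius 34 mm, 75 mm high, on the other side; the raised cap passes above it. Origin: centre of its underside.
- bowl: Bystander: clear plastic open cup, rim radius 32 mm, 62 mm high, on the other side of the reservoir from the pin rest. Origin: centre of its underside.
Mind the look-alikes: they are no part of the job. What is shaped like the rest but yellow is not meant.

How it is judged:
On the way, in this order (a step that is already met when the one before it is completed fails the run):
1. the locking pin is drawn right out of its bore (distance between pin and bore above 0.05 m), for 0.1 s.
2. the cap is unscrewed from the neck with its arm still over the mouth (value of joint cap above 3.5 rad and value of joint swing between -0.3 and 0.3 rad), for 0.1 s.
3. the cap is swung clear of the mouth (horizontal distance between cap_axis and mouth above 0.074 m), for 0.1 s.
At the end, for the whole second after the job is handed in: Cap unscrewed (over 3.3 rad), at rest, its axis over 74 mm from the mouth's axis seen from above; pin at rest in the slot, within 6 mm of its middle line and -18 to +12 mm along it from the parking point, collar on the plate within 5 mm, upright within 0.15 rad; bystanders left standing (horizontal distance between cap_axis and mouth above 0.074 m and value of joint cap above 3.3 rad and velocity of joint swing between -0.05 and 0.05 rad/s and x of pin in the frame of slot between -0.018 and 0.012 m and y of pin in the frame of slot between -0.006 and 0.006 m and z of pin in the frame of slot between -0.045 and -0.035 m and angle between pin's own z axis and vertical below 0.15 rad and linear speed of pin below 0.02 m/s); the robot touches nothing.
It fails at once if the bottle is knocked, shifted by more than 15 mm or tilted (distance of bottle from where it was at the start of the episode above 0.015 m or angle between bottle's own z axis and vertical above 0.1 rad).
It fails at once if the tin is knocked, shifted by more than 15 mm or tilted (distance of tin from where it was at the start of the episode above 0.015 m or angle between tin's own z axis and vertical above 0.1 rad).
It fails at once if the bowl is knocked, shifted by more than 15 mm or tilted (distance of bowl from where it was at the start of the episode above 0.015 m or angle between bowl's own z axis and vertical above 0.1 rad).
It fails at once if the reservoir's cap or arm is swung against the bottle (contact force between stand and bottle above 2 N).
It fails at once if the reservoir's cap or arm is swung against the tin (contact force between stand and tin above 2 N).
It also fails if it takes over 72 s, if anything falls off the work surface, if the arm or the gripper's body presses on something with over 40 N, if the wrist force passes 120 N, or if a joint passes its speed limit or range.

### The arm

A 6-joint arm with a two-finger parallel gripper is mounted at the origin on the work surface. World frame = base frame: x ahead of the robot, y to its left, z up, the work surface at z = 0. Lengths are in m, angles in rad, forces in N, time in s.
With the tool pointing down it reaches from about 0.275 to 0.85 m from the base axis. Payload 19 kg.
Tool frame: the origin (TCP) lies on the centre line of the jaws, within the pads' length; the fingertips stand 17 mm ahead of it and the grasp point (between the pads) lies 2 mm behind it; z points along the fingers, y is the line along which they close (so a half turn about z gives the same grasp; the last joint's range is limited). The gripper opens to 85 mm and grips with 20 to 120 N. Pads are 22 mm wide; open, the fingers measure 114 mm over their backs; the gripper's body (76 mm by 85 mm) begins 54 mm behind the grasp point. The pads swing forward as they close: fully open they stand 13 mm farther back than shut.
Start: joints at [-1.253, 0.15, 1.437, -0, 1.554, -0.134], TCP at [0.251, -0.517, 0.248] pointing down, gripper open.
Joint ranges: [-2.8, 2.8], [-0.68, 2.1], [0.12, 2.68], [-1.39, 4.53], [0.16, 2.79], [-2.81, 2.81]. Speed limits (rad/s): [1.89, 1.89, 2.22, 3.01, 3.01, 3.01].

### API

Orientations are given as a unit quaternion [w, x, y, z].
In Python, from cell import bot, optics, workorder gives the robot as it stands. The module is installed in compiled form; this text tells all that it offers.
- The arm moves only by the tool move_arm, never from a script. Its argument "motion" is a list that holds one entry, the list of rows, each a list of 7 numbers: the shift along the world's x, y, z in mm, then the turn, a rotation vector about the world's x, y, z in rad, then the finger opening in mm, from 0 to 85.4. In form: [[[dx, dy, dz, ax, ay, az, claw], ...]]. A call has 1 to 10 rows; each row is the pose to reach, as a shift and turn from the pose commanded when the call began; what a row does not reach only later rows make up. A row lasts 1/8 s, in which the tool goes at most 62.5 mm and 10.7 degrees, less where a joint would pass 70% of its speed; a pose out of reach is approached as far as the arm can. A call with a gripper value outside its range is refused whole. The fingers move at their own pace and stop on an object; "force" is the grip in N (left out, the last holds). Time passes only in rows, so rows that repeat a pose let the fingers close. It gives the time, the measured TCP pose, the force, the opening and the grip force at its end, in the units of the state.
- bot.state(): the state, without advancing time (a new reading comes with each control period).
- optics.get_image(name): name is "scene" or "top" or "wrist"; returns (picture, depth): 420x560x3 uint8, blue, green, red; 420x560 float32, m along the optical axis (not along the pixel's ray), 0 where there is no reading.
- optics.camera_info(name): a dict with "vertical_fov" (degrees; the focal length in pixels is half the picture's height over the tangent of half this angle, whatever the lens; pixels are square), "cx", "cy" (the principal point, pixels), "k1" (the pictures are not rectified: a ray, as slopes to the right and down, at radius r is drawn at 1 + k1 r^2 times it, then the intrinsics apply), "rvec" (rotation vector, rad) and "tvec" (3), from world to camera coordinates, as OpenCV has them. Camera axes: x right, y down, z forward; pixel columns grow to the right and rows downward; lengths in m; the calibration is good to about 2 mm. A picture is of the moment at which its call begins: read the wrist's pose just before it. camera_info takes no time and is no camera call; for the wrist camera it gives the pose at the moment of the call.
- workorder.sign_off(): hands the job in; it is judged then, once.
The state is a dict: "time": time; "q": joint angles; "qd": joint speeds; "joint_torque": joint torques, N m; "eef_pos": TCP position; "eef_rot": TCP orientation; "wrist_force": force on the tool from outside, world axes, zero at the start; "ft_torque": the same for the moment, N m; "gripper_width": finger opening in m; "grasp_force": force on a finger pad.
Only numpy, scipy, OpenCV 4.12 (cv2) and the standard library are available. Lean on these libraries where they do the work, as an engineer would, in place of code of your own. Each camera call takes 0.05 s, during which the arm holds its last target. There are 200 camera calls.

## Working session

There is one attempt and no reset: what is moved stays moved. The work goes in short steps, Python scripts to look and compute and a tool call to move; the robot and the scene stay as the last step left them, time stands still between calls to the robot, and variables do not carry over. Pictures are saved under pics/ and viewed, at most 10 in all, crops included, and the job is handed in when it is done.

Besides the shell and the picture viewer there is one more tool, called as a command line: name --argument value ..., lists and objects as JSON in quotes. move_arm: Moves the arm, as the interface text tells. Its arguments: {"type":"object","properties":{"motion":{"type":"array","items":{"type":"array","items":{"type":"array","items":{"type":"number"}}}},"force":{"type":"number"}},"required":["motion"]}

```bash
mkdir -p pics; cat > h.py <<'E'
import numpy as np, cv2
from cell import bot, optics, workorder
def cam(n):
    i=optics.camera_info(n); f=210/np.tan(np.radians(i["vertical_fov"])/2)
    R=cv2.Rodrigues(np.array(i["rvec"],float))[0]; t=np.array(i["tvec"],float)
    return dict(f=f,cx=i["cx"],cy=i["cy"],k=i["k1"],R=R,t=t,C=-R.T@t)
def rays(c,uv):
    uv=np.atleast_2d(np.array(uv,float))
    K=np.array([[c['f'],0,c['cx']],[0,c['f'],c['cy']],[0,0,1]])
    s=cv2.undistortPoints(uv[:,None],K,np.array([c['k'],0,0,0,0.]))[:,0]
    return np.c_[s,np.ones(len(s))]   # camera coords, z=1
def plane(c,uv,z):
    d=rays(c,uv)@c['R']; return c['C']+d*((z-c['C'][2])/d[:,2])[:,None]
def pts(c,uv,dep):
    uv=np.atleast_2d(uv).astype(int); return (rays(c,uv)*dep[uv[:,1],uv[:,0]][:,None]-c['t'])@c['R']
def proj(c,P):
    X=np.atleast_2d(P)@c['R'].T+c['t']; s=X[:,:2]/X[:,2:]; r2=(s**2).sum(1,keepdims=True)
    return s*(1+c['k']*r2)*c['f']+[c['cx'],c['cy']]
def cloud(c,dep):
    v,u=np.mgrid[0:420,0:560]; P=pts(c,np.c_[u.ravel(),v.ravel()],dep).reshape(420,560,3); P[dep==0]=np.nan; return P
def tri(c1,a,c2,b):
    d1=(rays(c1,a)@c1['R'])[0]; d2=(rays(c2,b)@c2['R'])[0]
    s=np.linalg.lstsq(np.c_[d1,-d2],c2['C']-c1['C'],rcond=None)[0]
    p,q=c1['C']+d1*s[0],c2['C']+d2*s[1]; return (p+q)/2,np.linalg.norm(p-q)
E
python3 - <<'E'
from h import *
for n in("scene","top"):
    im,d=optics.get_image(n); cv2.imwrite(f"pics/{n}0.png",im); np.save(f"{n}0.npy",d)
    c=cam(n); print(n,c['C'].round(3),c['f'],c['k'],(d>0).mean())
E
```

```text
scene [ 1.231 -0.164  0.764] 531.2986461344142 -0.00743067980321751 0.9950255102040816
top [0.393 0.006 1.036] 497.4535508188263 -0.031550392620388765 0.9960204081632653
```

View pics/scene0.png

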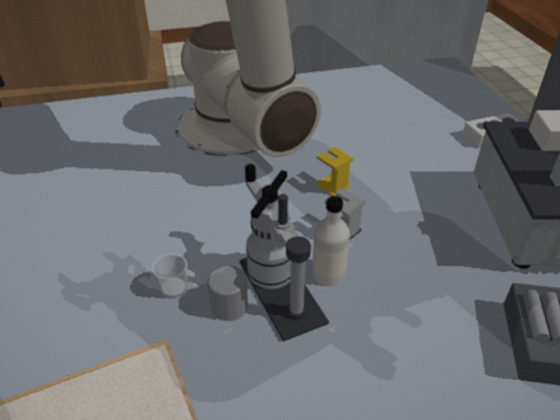

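View pics/top0.png

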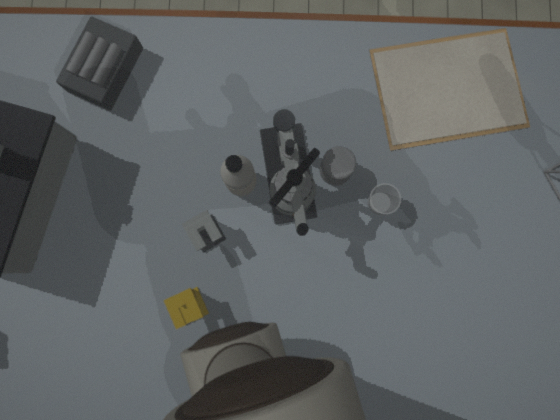

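Scene: the reservoir is at the centre, bar at about (270,193), pin (283,208), bottle (332,240), tin (228,293), bowl (171,275). Top view: pin top about (290,147), bar hub (293,177), swing grip (302,229), bottle (237,172), tin (339,165), bowl (385,198).
There are two rest candidates. The grey one is at top (206,230) / scene (348,215), and the yellow one is at top (186,308) / scene (335,172). The grey one fits, so I'll enlarge it to confirm.

```bash
python3 - <<'E'
from h import *
im=cv2.imread("pics/top0.png"); d=np.load("top0.npy"); c=cam("top")
crop=im[100:260,170:360]; crop=cv2.resize(crop,None,fx=4,fy=3.7,interpolation=cv2.INTER_CUBIC)
crop=cv2.resize(im[105:255,170:370],None,fx=4,fy=4,interpolation=cv2.INTER_CUBIC)
cv2.imwrite("pics/topc.png",np.clip(crop*1.6,0,255).astype(np.uint8))
P=cloud(c,d); Z=P[...,2]
def comp(n,x0,x1,y0,y1,z0,z1):
    m=np.zeros(Z.shape,np.uint8); m[y0:y1,x0:x1]=((Z>z0)&(Z<z1))[y0:y1,x0:x1]
    k=m>0; q=P[k]; cc=np.argwhere(k).mean(0)[::-1]
    (u,v),(w,h),a=cv2.minAreaRect(np.argwhere(k)[:,::-1].astype(np.float32))
    cn=plane(c,[[u,v]],np.median(q[:,2]))[0]
    print(n,k.sum(),"mean",q.mean(0).round(4),"rectc",cn.round(4),(w,h,a),"zmed",np.median(q[:,2]).round(4),"px",cc.round(1)); return k
comp("pin top",275,310,130,170,.222,.245)
comp("bar",262,330,140,212,.190,.220)
comp("grip",285,320,215,245,.18,.21)
comp("hub",270,300,105,135,.17,.19)
comp("bottle",215,262,140,200,.17,.20)
comp("tin",318,362,140,190,.065,.085)
comp("bowl",365,405,180,220,.05,.07)
k=comp("rest",180,240,205,260,.074,.09)
comp("yel",160,215,285,330,.074,.09)
E
```

```text
pin top 80 mean [ 0.6044 -0.0049  0.233 ] rectc [ 0.6038 -0.005   0.2336] (9.192387580871582, 9.192388534545898, 45.0) zmed 0.2336 px [289.4 143.8]
bar 748 mean [ 0.5555 -0.0138  0.2084] rectc [ 0.5597 -0.003   0.2088] (31.934162139892578, 72.00674438476562, 32.347442626953125) zmed 0.2088 px [293.6 175.9]
grip 112 mean [ 0.4675 -0.0307  0.1985] rectc [ 0.4673 -0.0312  0.1992] (11.0, 11.0, 90.0) zmed 0.1992 px [302.2 228.4]
hub 453 mean [0.6591 0.0053 0.1787] rectc [0.6587 0.0059 0.1793] (25.0, 21.0, 90.0) zmed 0.1793 px [283.8 121.4]
bottle 238 mean [0.5799 0.0919 0.184 ] rectc [0.5791 0.092  0.1845] (17.0, 16.0, 90.0) zmed 0.1845 px [233.1 163.1]
tin 906 mean [ 0.6105 -0.1051  0.0745] rectc [ 0.611  -0.1048  0.0746] (33.0, 33.0, 90.0) zmed 0.0746 px [338.6 162.8]
bowl 270 mean [ 0.546  -0.2014  0.0598] rectc [ 0.544  -0.1995  0.0606] (31.622774124145508, 31.30654525756836, 18.43494987487793) zmed 0.0606 px [385.7 197.6]
rest 785 mean [0.4712 0.1598 0.0814] rectc [0.4693 0.1585 0.0814] (31.38078498840332, 29.520263671875, 60.2551155090332) zmed 0.0814 px [200.6 229.1]
yel 838 mean [0.3215 0.188  0.0811] rectc [0.3196 0.187  0.0811] (32.18647384643555, 30.764989852905273, 66.03751373291016) zmed 0.0811 px [182.1 307.4]
```

View pics/topc.png

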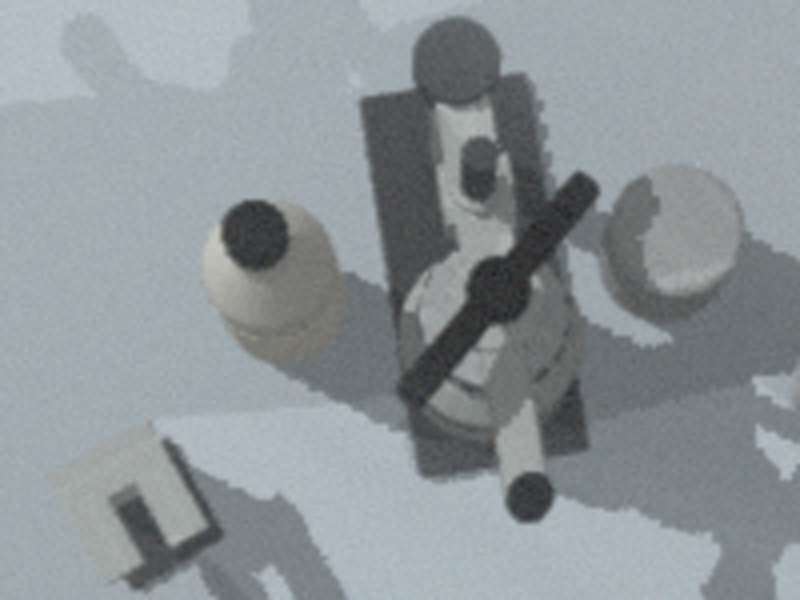

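The grey rest at top (200,229) has its plate at 81.4 mm, with the slot opening to the lower right. It's the one meant; the yellow one is the decoy. Stand check: hub to grip is 195 mm (expected 198), and pin top and bottle heights match the text. The bottle is on +y, so the swing goes to -y.

```bash
cat >> h.py <<'E'
from scipy.spatial.transform import Rotation as Ro
def st():
    s=bot.state(); w,x,y,z=s["eef_rot"]; R=Ro.from_quat([x,y,z,w]).as_matrix()
    print("t",round(s["time"],2),"p",np.round(s["eef_pos"],4),"yaw_y deg",np.degrees(np.arctan2(R[1,1],R[0,1])).round(1),"z",R[:,2].round(3),"q",np.round(s["q"],3),"F",np.round(s["wrist_force"],1),"w",round(s["gripper_width"],4),round(s["grasp_force"],1)); return s,R
E
python3 - <<'E'
from h import *
s,R=st(); w=cam("wrist"); print("cam in tool",R.T@(w['C']-s["eef_pos"]),"axis",R.T@w['R'][2], "up", R.T@-w['R'][1])
im=cv2.imread("pics/top0.png"); d=np.load("top0.npy"); c=cam("top"); P=cloud(c,d); Z=P[...,2]
# rest plate
m=np.zeros(Z.shape,np.uint8); m[205:260,180:240]=((Z>.074)&(Z<.09))[205:260,180:240]
cs,_=cv2.findContours(m,0,2); k=max(cs,key=cv2.contourArea); q=plane(c,k[:,0],.082)[:,:2]
r=cv2.minAreaRect((q*1000).astype(np.float32)); print("rest rect mm",r)
h=cv2.convexHull(k); f=np.zeros_like(m); cv2.fillPoly(f,[h],1); hole=(f>0)&(Z<.07)
hp=plane(c,np.argwhere(hole)[:,::-1],.082)[:,:2]; print("slot mean",hp.mean(0),len(hp), cv2.minAreaRect((hp*1000).astype(np.float32)))
# bar
K=np.zeros(Z.shape,bool); K[140:212,262:330]=((Z>.197)&(Z<.216))[140:212,262:330]
g=(im.max(2)<60)&K; n,l,sx,ct=cv2.connectedComponentsWithStats(g.astype(np.uint8)); i=1+sx[1:,4].argmax()
b=plane(c,np.argwhere(l==i)[:,::-1],np.nanmedian(Z[l==i]))[:,:2]; print("bar z",np.nanmedian(Z[l==i]),cv2.minAreaRect((b*1000).astype(np.float32)))
c2=cam("scene"); print("scene px of pin top, slot:",proj(c2,[[.604,-.005,.234],[.465,.155,.082]]).round())
im2=cv2.imread("pics/scene0.png")
E
```

```text
t 0.1 p [ 0.251  -0.5171  0.2477] yaw_y deg -64.1 z [-0.     0.001 -1.   ] q [-1.253  0.151  1.438  0.     1.554 -0.134] F [-0.5 -0.1 -0.5] w 0.085 0.0
cam in tool [ 0.06698813 -0.00052369 -0.12589351] axis [-2.60522885e-01  2.11062309e-04  9.65467649e-01] up [0.96546688 0.00133655 0.26052239]
rest rect mm ((469.4258117675781, 158.44378662109375), (60.96288299560547, 56.41510772705078), 31.919700622558594)
slot mean [0.46101479 0.1536371 ] 175 ((469.4358215332031, 158.51577758789062), (62.30580139160156, 57.95485305786133), 31.914024353027344)
bar z 0.20893000881833587 ((553.2581787109375, -14.320381164550781), (26.45621109008789, 122.18428802490234), 46.87938690185547)
scene px of pin top, slot: [[282. 195.]
 [343. 199.]]
```

move_arm --motion '[[[0,0,60,0,0,0.1,45],[25,60,70,0,0,0.2,45],[50,120,80,0,0,0.3,45],[70,180,90,0,0,0.41,45],[90,240,90,0,0,0.41,45],[110,300,90,0,0,0.41,45],[130,360,90,0,0,0.41,45],[150,420,90,0,0,0.41,45],[170,480,90,0,0,0.41,45],[190,540,90,0,0,0.41,45]]]'

```text
time: 1.35
eef_pos: [0.4372, 0.013, 0.3383]
eef_rot: [0.0, 0.909, 0.418, 0.0]
wrist_force: [0.8, -1.5, -0.2]
gripper_width: 0.045
grasp_force: 0.0
```

move_arm --motion '[[[10,60,0,0,0,0,45],[20,115,-10,0,0,0,45],[22,131,-10,0,0,0,45],[22,131,-10,0,0,0,45],[22,131,-10,0,0,0,45]]]'

```text
time: 1.98
eef_pos: [0.4591, 0.1409, 0.3285]
eef_rot: [0.0, 0.909, 0.417, 0.0]
wrist_force: [-0.2, -0.3, -0.6]
gripper_width: 0.0453
grasp_force: 0.0
```

```bash
python3 - <<'E'
from h import *
s,R=st(); c=cam("wrist"); im,d=optics.get_image("wrist"); cv2.imwrite("pics/w1.png",im)
P=cloud(c,d); Z=P[...,2]
ok=(Z>.074)&(Z<.09)&(np.hypot(P[...,0]-.469,P[...,1]-.158)<.05)
cs,_=cv2.findContours(ok.astype(np.uint8),0,2); k=max(cs,key=cv2.contourArea); print(cv2.contourArea(k),np.median(Z[ok]))
q=plane(c,k[:,0],.082)[:,:2]; print(cv2.minAreaRect((q*1000).astype(np.float32)))
f=np.zeros(Z.shape,np.uint8); cv2.fillPoly(f,[cv2.convexHull(k)],1); f=cv2.erode(f,np.ones((7,7)))
hole=cv2.morphologyEx(((f>0)&~ok).astype(np.uint8),cv2.MORPH_OPEN,np.ones((7,7)))
hp=plane(c,np.argwhere(hole>0)[:,::-1],.082)[:,:2]; print("slot mean",hp.mean(0),len(hp),cv2.minAreaRect((hp*1000).astype(np.float32)))
E
```

```text
t 1.98 p [0.4591 0.1409 0.3285] yaw_y deg -40.7 z [ 0. -0. -1.] q [ 0.137 -0.064  1.501 -0.     1.704  0.847] F [-0.2 -0.3 -0.6] w 0.0453 0.0
2013.0 0.08216535007659789
((469.5107727050781, 161.01837158203125), (60.19691848754883, 55.99644088745117), 31.823829650878906)
slot mean [0.46110584 0.15605875] 317 ((460.8408508300781, 155.81625366210938), (31.828277587890625, 14.53924560546875), 31.999271392822266)
```

View pics/w1.png

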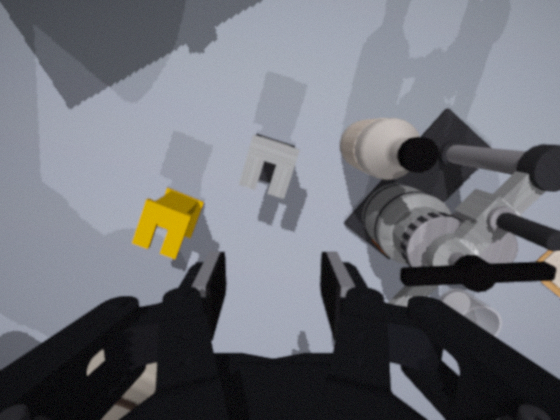

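Wrist view: grey rest at (270,165) with its slot at (268,172). The plate height is 82.2 mm and its outline is 60×56 mm, so it checks out. The yellow one is at (168,222). Next I hover over the pin.

move_arm --motion '[[[40,-40,0,0,0,0,45],[80,-80,0,0,0,0,45],[120,-120,0,0,0,0,45],[145,-146,-8,0,0,0,45],[145,-146,-8,0,0,0,45],[145,-146,-8,0,0,0,45]]]'

```text
time: 2.78
eef_pos: [0.6037, -0.0048, 0.3206]
eef_rot: [-0.0, 0.909, 0.417, 0.0]
wrist_force: [1.0, -0.2, 0.8]
gripper_width: 0.045
grasp_force: 0.0
```

```bash
python3 - <<'E'
from h import *
s,R=st(); c=cam("wrist"); im,d=optics.get_image("wrist"); cv2.imwrite("pics/w2.png",im)
P=cloud(c,d); Z=P[...,2]
for n,z0,z1,x,y,r in(("pin top",.227,.24,.604,-.005,.03),("bar",.200,.216,.553,-.014,.075),("grip",.192,.208,.467,-.031,.03),("bore arm",.168,.178,.6,-.005,.04),("hub",.176,.186,.659,.006,.03)):
    k=(Z>z0)&(Z<z1)&(np.hypot(P[...,0]-x,P[...,1]-y)<r)
    if k.sum()<10: print(n,"none");continue
    q=P[k]; rc=cv2.minAreaRect((q[:,:2]*1000).astype(np.float32)); print(n,k.sum(),q.mean(0).round(4),np.median(q[:,2]).round(4),np.round(rc[0],1),np.round(rc[1],1),round(rc[2],1),"px",np.argwhere(k).mean(0)[::-1].round())
E
```

```text
t 2.77 p [ 0.6037 -0.0048  0.3206] yaw_y deg -40.7 z [ 0.  0. -1.] q [-0.136  0.199  1.237  0.     1.706  0.575] F [ 1.  -0.2  0.8] w 0.045 0.0
pin top 414 [ 0.6063 -0.0019  0.2336] 0.234 [606.   -2.4] [15.1 15. ] 80.1 px [273. 221.]
bar 2783 [ 0.5607 -0.0124  0.2084] 0.209 [555.  -11.8] [ 58.9 116. ] 75.8 px [238. 257.]
grip none
bore arm 2025 [ 0.5996 -0.0021  0.1732] 0.1732 [599.8  -2.8] [79.2 35.8] 11.3 px [268. 206.]
hub 1827 [0.6626 0.0086 0.1801] 0.1802 [662.3   8. ] [38.8 38.7] 49.2 px [317. 150.]
```

View pics/w2.png

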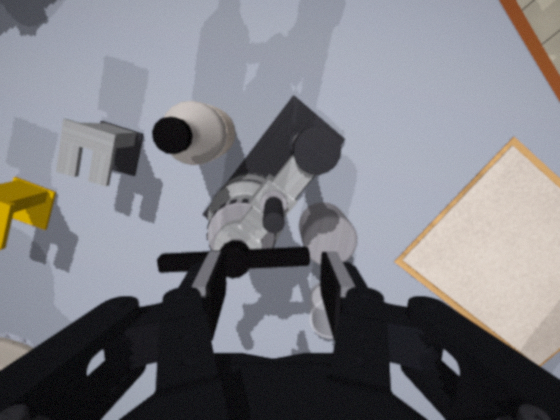

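Wrist view: pin top at (273,221), bar from (160,262) to (307,256), almost parallel to the jaw line. The fingers straddle the pin clear of the bar. I descend and grip.

move_arm --motion '[[[1.5,1.5,-40,0,0,0,45],[1.5,1.5,-75,0,0,0,45],[1.5,1.5,-110,0,0,0,45],[1.5,1.5,-110,0,0,0,45],[1.5,1.5,-110,0,0,0,10],[1.5,1.5,-110,0,0,0,10],[1.5,1.5,-110,0,0,0,10],[1.5,1.5,-110,0,0,0,10],[1.5,1.5,-110,0,0,0,10]]]' --force 60

```text
time: 3.95
eef_pos: [0.6061, -0.0025, 0.2126]
eef_rot: [0.001, 0.909, 0.418, 0.001]
wrist_force: [-2.0, 1.0, 7.6]
gripper_width: 0.0141
grasp_force: 58.3
```

move_arm --motion '[[[0,0,10,0,0,0,10],[0,0,20,0,0,0,10],[0,0,35,0,0,0,10],[0,0,50,0,0,0,10],[0,0,80,0,0,0,10],[0,0,110,0,0,0,10],[0,0,110,0,0,0,10]]]'

```text
time: 4.82
eef_pos: [0.6061, -0.0026, 0.3234]
eef_rot: [0.001, 0.909, 0.418, 0.002]
wrist_force: [0.5, -0.3, -2.1]
gripper_width: 0.0147
grasp_force: 58.5
```

```bash
python3 - <<'E'
from h import *
s,R=st(); c=cam("wrist"); im,d=optics.get_image("wrist"); cv2.imwrite("pics/w3.png",im)
E
```

```text
t 4.83 p [ 0.6061 -0.0026  0.3234] yaw_y deg -40.6 z [ 0.004 -0.    -1.   ] q [-0.131  0.201  1.229  0.     1.707  0.578] F [ 0.5 -0.3 -2.1] w 0.0147 58.5
```

View pics/w3.png

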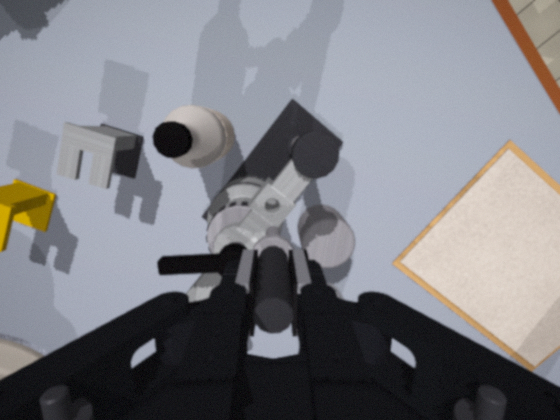

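The pin is out and held, and the bore mouth is visible at (272,204). I carry it to above the slot, passing over the bottle.

move_arm --motion '[[[-35,40,0,0,0,0,10],[-70,80,0,0,0,0,10],[-105,120,0,0,0,0,10],[-143,160,0,0,0,0,10],[-143,160,-60,0,0,0,10],[-143,160,-95,0,0,0,10],[-143,160,-95,0,0,0,10],[-143,160,-95,0,0,0,10]]]'

```text
time: 5.88
eef_pos: [0.463, 0.1574, 0.2266]
eef_rot: [0.0, 0.909, 0.418, 0.001]
wrist_force: [0.2, -0.2, -0.1]
gripper_width: 0.0148
grasp_force: 58.8
```

```bash
python3 - <<'E'
from h import *
s,R=st(); c=cam("wrist"); im,d=optics.get_image("wrist"); cv2.imwrite("pics/w4.png",im[60:360,100:460])
P=cloud(c,d); Z=P[...,2]; p=s["eef_pos"]
L=(P-p)@R  # tool coords
near=(np.abs(L[...,1])<.02)&(np.abs(L[...,0])<.03)
for a,b in((.02,.03),(.03,.04),(.044,.052),(.052,.060),(.060,.068),(.068,.076)):
    k=near&(L[...,2]>a)&(L[...,2]<b)
    if k.sum()>3: print(a,k.sum(),"x max",np.percentile(L[k][:,0],95).round(4),"y",np.percentile(L[k][:,1],[3,50,97]).round(4))
ok=(Z>.074)&(Z<.09)&(np.hypot(P[...,0]-.469,P[...,1]-.16)<.045)
q=P[ok]; print(ok.sum(),cv2.minAreaRect((q[:,:2]*1000).astype(np.float32)))
t,_=optics.get_image("scene"); cv2.imwrite("pics/s4.png",cv2.resize(t[100:250,240:440],None,fx=4,fy=4,interpolation=2))
E
```

```text
t 5.88 p [0.463  0.1574 0.2266] yaw_y deg -40.6 z [ 0.001  0.    -1.   ] q [ 0.17  -0.022  1.664  0.     1.498  0.879] F [ 0.2 -0.2 -0.1] w 0.0148 58.8
0.02 209 x max 0.0074 y [-0.007  -0.0004  0.0067]
0.03 473 x max 0.0109 y [-0.0094  0.0001  0.0091]
0.06 50 x max 0.0043 y [-0.004  -0.0005  0.0036]
0.068 54 x max 0.0043 y [-0.0051 -0.0005  0.0041]
3753 ((469.3771057128906, 160.85702514648438), (60.3452262878418, 56.040687561035156), 31.733402252197266)
```

View pics/w4.png

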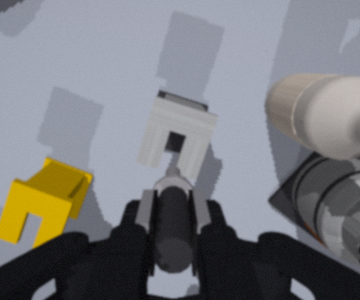

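The pin at about (0.4625, 0.1574) is within 0.7 mm of the slot's middle line, and its shaft hangs in front of the dark slot at about (177,140) in the crop. I lower it.

move_arm --motion '[[[0,-0.7,-25,0,0,0,10],[0,-0.7,-50,0,0,0,10],[0,-0.7,-70,0,0,0,10],[0,-0.7,-85,0,0,0,10],[0,-0.7,-95,0,0,0,10],[0,-0.7,-100,0,0,0,10],[0,-0.7,-103,0,0,0,10],[0,-0.7,-104,0,0,0,10],[0,-0.7,-104,0,0,0,10]]]'

```text
time: 7.1
eef_pos: [0.4628, 0.1568, 0.1216]
eef_rot: [0.0, 0.909, 0.418, 0.0]
wrist_force: [0.1, 0.2, 0.2]
gripper_width: 0.0146
grasp_force: 59.0
```

move_arm --motion '[[[0,0,-0.5,0,0,0,10],[0,0,-0.5,0,0,0,45],[0,0,-0.5,0,0,0,45],[0,0,-0.5,0,0,0,45],[0,0,-0.5,0,0,0,45],[0,0,40,0,0,0,45],[0,0,90,0,0,0,45],[0,0,140,0,0,0,45],[0,0,180,0,0,0,45],[0,0,180,0,0,0,45]]]'

```text
time: 8.35
eef_pos: [0.4633, 0.1569, 0.3041]
eef_rot: [0.001, 0.909, 0.418, 0.002]
wrist_force: [0.1, 0.0, -1.0]
gripper_width: 0.0454
grasp_force: 0.0
```

```bash
python3 - <<'E'
from h import *
s,R=st(); c=cam("wrist"); im,d=optics.get_image("wrist")
P=cloud(c,d); Z=P[...,2]; r=np.hypot(P[...,0]-.4627,P[...,1]-.157)<.03
for z0,z1 in((.084,.09),(.1,.13),(.137,.15)):
    k=r&(Z>z0)&(Z<z1)
    if k.sum()>5: q=P[k]; print(z0,k.sum(),np.median(q,0).round(4),q[:,2].max().round(4))
c=cam("top"); im,d=optics.get_image("top"); P=cloud(c,d); Z=P[...,2]
for n,z0,z1,x,y,r in(("pin top",.135,.15,.463,.155,.03),("bar",.200,.216,.553,-.014,.075),("grip",.192,.208,.467,-.031,.03)):
    k=(Z>z0)&(Z<z1)&(np.hypot(P[...,0]-x,P[...,1]-y)<r)
    if k.sum()<10: print(n,"none");continue
    if n=="bar": k&=im.max(2)<60
    q=P[k]; print(n,k.sum(),q.mean(0).round(4),cv2.minAreaRect((q[:,:2]*1000).astype(np.float32)))
E
```

```text
t 8.35 p [0.4633 0.1569 0.3041] yaw_y deg -40.6 z [ 0.005  0.001 -1.   ] q [ 0.169 -0.046  1.532  0.     1.651  0.878] F [ 0.1  0.  -1. ] w 0.0454 0.0
0.084 153 [0.4675 0.162  0.0879] 0.0897
0.1 79 [0.4677 0.1623 0.1164] 0.1288
0.137 228 [0.4629 0.1574 0.1431] 0.1452
pin top none
bar 671 [ 0.5531 -0.0143  0.2088] ((553.5447998046875, -14.595054626464844), (26.100181579589844, 122.16930389404297), 45.37963104248047)
grip 106 [ 0.4678 -0.0308  0.1993] ((468.12042236328125, -30.629289627075195), (18.80158042907715, 18.232213973999023), 69.87018585205078)
```

The pin is parked: its top is at 0.143, exactly 101 mm above 42 mm. Next, closed fingers go in behind the bar's (-x,+y) end. Cap axis is about (0.5547, -0.012).

move_arm --motion '[[[28,-42,0,0,0,0,0],[56,-85,0,0,0,0,0],[84,-127.5,0,0,0,0,0],[84,-127.5,0,0,0,0,0],[84,-127.5,-30,0,0,0,0],[84,-127.5,-60,0,0,0,0],[84,-127.5,-80,0,0,0,0],[84,-127.5,-98,0,0,0,0],[84,-127.5,-98,0,0,0,0],[84,-127.5,-98,0,0,0,0]]]'

```text
time: 9.7
eef_pos: [0.5467, 0.0293, 0.2039]
eef_rot: [0.0, 0.909, 0.418, 0.0]
wrist_force: [0.5, 0.1, 0.4]
gripper_width: 0.0001
grasp_force: 0.0
```

```bash
python3 - <<'E'
from h import *
s,R=st(); p=np.array(s["eef_pos"]); C=np.array([.5547,-.012]); v=p[:2]-C; print("r,phi",np.hypot(*v),np.degrees(np.arctan2(v[1],v[0])))
for a in range(112,304,10): print(a,np.round((C+.042*np.array([np.cos(np.radians(a)),np.sin(np.radians(a))])-p[:2])*1000,1))
E
```

```text
t 9.7 p [0.5467 0.0293 0.2039] yaw_y deg -40.6 z [ 0.001  0.    -1.   ] q [-0.087  0.112  1.571  0.     1.458  0.622] F [0.5 0.1 0.4] w 0.0001 0.0
r,phi 0.04208068368656978 100.91098024092098
112 [-7.8 -2.4]
122 [-14.3  -5.7]
132 [-20.1 -10.1]
142 [-25.1 -15.5]
152 [-29.1 -21.6]
162 [-32.  -28.3]
172 [-33.6 -35.5]
182 [-34.  -42.8]
192 [-33.1 -50.1]
202 [-31.  -57.1]
212 [-27.7 -63.6]
222 [-23.2 -69.4]
232 [-17.9 -74.4]
242 [-11.8 -78.4]
252 [ -5.  -81.3]
262 [  2.1 -82.9]
272 [  9.4 -83.3]
282 [ 16.7 -82.4]
292 [ 23.7 -80.3]
302 [ 30.2 -76.9]
```

move_arm --motion '[[[-8,-2.5,2,0,0,0,0],[-14,-5.5,2,0,0,0,0],[-20,-10,2,0,0,0,0],[-25,-15.5,2,0,0,0,0],[-29,-21.5,2,0,0,0,0],[-32,-28.5,2,0,0,0,0],[-33.5,-35.5,2,0,0,0,0],[-34,-43,2,0,0,0,0],[-33,-50,2,0,0,0,0],[-33,-50,2,0,0,0,0]]]'

```text
time: 10.95
eef_pos: [0.5136, -0.0215, 0.2051]
eef_rot: [0.0, 0.909, 0.417, -0.0]
wrist_force: [-1.0, 0.0, -0.7]
gripper_width: 0.0
grasp_force: 0.0
```

```bash
cat > m.py <<'E'
from h import *
s,R=st(); c=cam("top"); im,d=optics.get_image("top"); P=cloud(c,d); Z=P[...,2]
cv2.imwrite("pics/t_%.2f.png"%s["time"],cv2.resize(im[90:260,180:400],None,fx=3.5,fy=3.5,interpolation=2))
for n,z0,z1,x,y,r in(("bar",.198,.226,.553,-.014,.066),("grip",.192,.208,.467,-.031,.03),("bottle",.17,.2,.58,.092,.03),("tin",.068,.082,.61,-.105,.04)):
    k=(Z>z0)&(Z<z1)&(np.hypot(P[...,0]-x,P[...,1]-y)<r)
    if n=="bar": k&=im.max(2)<60
    if k.sum()<10: print(n,"none");continue
    q=P[k]; w=np.linalg.eigh(np.cov(q[:,:2].T))[1][:,1]; print(n,k.sum(),q.mean(0).round(4),"zmed",np.median(q[:,2]).round(4),"axis deg",np.degrees(np.arctan2(w[1],w[0])).round(1))
E
python3 m.py
```

```text
t 10.95 p [ 0.5136 -0.0215  0.2051] yaw_y deg -40.7 z [-0.001 -0.    -1.   ] q [-0.192  0.043  1.643 -0.     1.457  0.518] F [-1.   0.  -0.7] w 0.0 0.0
bar none
grip 108 [ 0.4678 -0.0307  0.1993] zmed 0.1994 axis deg 138.1
bottle 56 [0.5797 0.1018 0.1842] zmed 0.1843 axis deg -174.5
tin none
```

move_arm --motion '[[[2,-7,0,0,0,0,0],[5.3,-13.5,0,0,0,0,0],[9.8,-19.4,0,0,0,0,0],[15,-24.4,0,0,0,0,0],[21,-28.4,0,0,0,0,0],[28,-31.3,0,0,0,0,0],[35,-33,0,0,0,0,0],[42.4,-33.3,0,0,0,0,0],[49.7,-32.4,0,0,0,0,0],[49.7,-32.4,0,0,0,0,0]]]'

```text
time: 12.25
eef_pos: [0.5639, -0.0531, 0.2052]
eef_rot: [0.0, 0.909, 0.418, 0.0]
wrist_force: [-0.0, -0.9, 0.7]
gripper_width: 0.0001
grasp_force: 0.0
```

```bash
python3 - <<'E'
from h import *
st(); c=cam("scene"); im,d=optics.get_image("scene"); P=cloud(c,d); Z=P[...,2]
k=(im.max(2)<50)&(Z>.2)&(Z<.226)&(np.hypot(P[...,0]-.553,P[...,1]+.013)<.068)
n,l,sx,ct=cv2.connectedComponentsWithStats(k.astype(np.uint8)); print(sx[1:,4])
cv2.imwrite("pics/s5.png",cv2.resize(im[130:330,140:380],None,fx=3,fy=3,interpolation=2))
t=(Z>.2)&(Z<.235)&(np.hypot(P[...,0]-.553,P[...,1]+.013)<.02); print("z hub top",np.percentile(Z[t],[50,90,97]) if t.sum() else None)
E
```

```text
t 12.25 p [ 0.5639 -0.0531  0.2052] yaw_y deg -40.6 z [ 0.  0. -1.] q [-0.23   0.151  1.525  0.     1.466  0.479] F [-0.  -0.9  0.7] w 0.0001 0.0
[651]
z hub top [0.21814902 0.22056014 0.22116827]
```

View pics/s5.png

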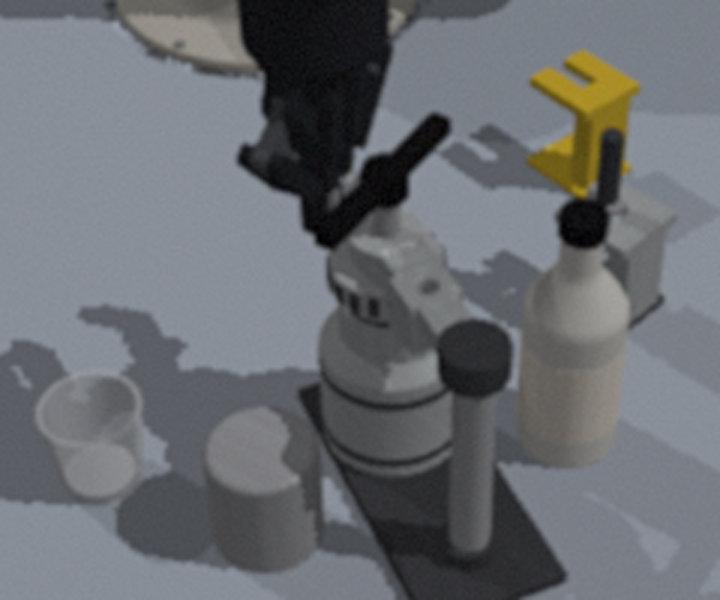

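The fingers are driving the bar at about crop (330,215) and the cap is clearly raised: its hub top at 0.218 is about 4.3 rad. The pin hangs in the grey rest at (612,165). I push a little further, back off and rise.

move_arm --motion '[[[5,1.5,0,0,0,0,0],[9.5,3.3,0,0,0,0,0],[9.5,3.3,0,0,0,0,0],[0,-2,0,0,0,0,0],[-6,-4,0,0,0,0,0],[-6,-4,40,0,0,0,0],[-6,-4,90,0,0,-0.1,0],[-50,28,95,0,0,-0.2,0],[-100,62,95,0,0,-0.3,0],[-100,62,95,0,0,-0.3,0]]]'

```text
time: 13.55
eef_pos: [0.4607, 0.0103, 0.3014]
eef_rot: [0.0, 0.961, 0.277, 0.001]
wrist_force: [0.4, -0.4, 0.8]
gripper_width: -0.0001
grasp_force: 0.0
```

```bash
python3 - <<'E'
from h import *
s,R=st(); c=cam("wrist"); im,d=optics.get_image("wrist"); P=cloud(c,d); Z=P[...,2]
for n,z0,z1,x,y,r in(("bar",.208,.230,.5547,-.012,.066),("grip",.194,.206,.47,-.028,.03),("hub",.176,.186,.662,.008,.03)):
    k=(Z>z0)&(Z<z1)&(np.hypot(P[...,0]-x,P[...,1]-y)<r)
    if k.sum()<10: print(n,"none");continue
    q=P[k]; w=np.linalg.eigh(np.cov(q[:,:2].T))[1][:,1]; print(n,k.sum(),q.mean(0).round(4),"zmed",np.median(q[:,2]).round(4),"axis",np.degrees(np.arctan2(w[1],w[0])).round(1))
E
python3 m.py
```

```text
t 13.55 p [0.4607 0.0103 0.3014] yaw_y deg -57.8 z [ 0.002  0.    -1.   ] q [-0.145 -0.105  1.592  0.     1.652  0.863] F [ 0.4 -0.4  0.8] w -0.0001 0.0
bar 5347 [ 0.5566 -0.0154  0.2188] zmed 0.219 axis 148.8
grip 522 [ 0.4699 -0.0324  0.1996] zmed 0.1999 axis 53.2
hub 13 [ 0.6446 -0.0012  0.1768] zmed 0.1765 axis 121.9
t 13.6 p [0.4622 0.0094 0.3012] yaw_y deg -57.7 z [ 0.002 -0.    -1.   ] q [-0.147 -0.102  1.59   0.     1.651  0.861] F [ 1.4  0.2 -0.2] w -0.0002 0.0
bar none
grip none
bottle none
tin none
```

The cap is at about 4.6 rad (bar top at 0.219, bar turned 189°), over the mouth and free. Now I go down beside the grip and push it to -y.

move_arm --motion '[[[0,0,-40,0,0,0,0],[0,0,-80,0,0,0,0],[0,0,-104,0,0,0,0],[0,0,-104,0,0,0,0],[2,-12,-104,0,0,0,0],[3,-22.5,-104,0,0,0,0],[4.5,-33,-104,0,0,0,0],[6,-43,-104,0,0,0,0],[9,-53,-104,0,0,0,0],[11.5,-63,-104,0,0,0,0]]]'

```text
time: 14.9
eef_pos: [0.4749, -0.0549, 0.1963]
eef_rot: [-0.0, 0.961, 0.277, -0.0]
wrist_force: [0.2, 3.2, 0.5]
gripper_width: -0.0002
grasp_force: 1.1
```

move_arm --motion '[[[3.5,-9.5,0,0,0,0,0],[7.5,-19,0,0,0,0,0],[12,-28.5,0,0,0,0,0],[17,-38,0,0,0,0,0],[22.5,-46.5,0,0,0,0,0],[28,-55,0,0,0,0,0],[34.5,-63,0,0,0,0,0],[41,-71,0,0,0,0,0],[48.5,-78.5,0,0,0,0,0],[56,-86,0,0,0,0,0]]]'

```text
time: 16.15
eef_pos: [0.5313, -0.1406, 0.1962]
eef_rot: [-0.0, 0.961, 0.277, -0.0]
wrist_force: [0.0, 4.0, 0.1]
gripper_width: 0.0
grasp_force: 1.7
```

```bash
python3 - <<'E'
from h import *
st(); im,d=optics.get_image("scene"); cv2.imwrite("pics/s6.png",cv2.resize(im[130:330,140:380],None,fx=3,fy=3,interpolation=2))
E
```

```text
t 16.15 p [ 0.5313 -0.1406  0.1962] yaw_y deg -57.8 z [-0.  0. -1.] q [-0.399  0.121  1.576  0.     1.444  0.61 ] F [0.  4.  0.1] w 0.0 1.7
```

View pics/s6.png

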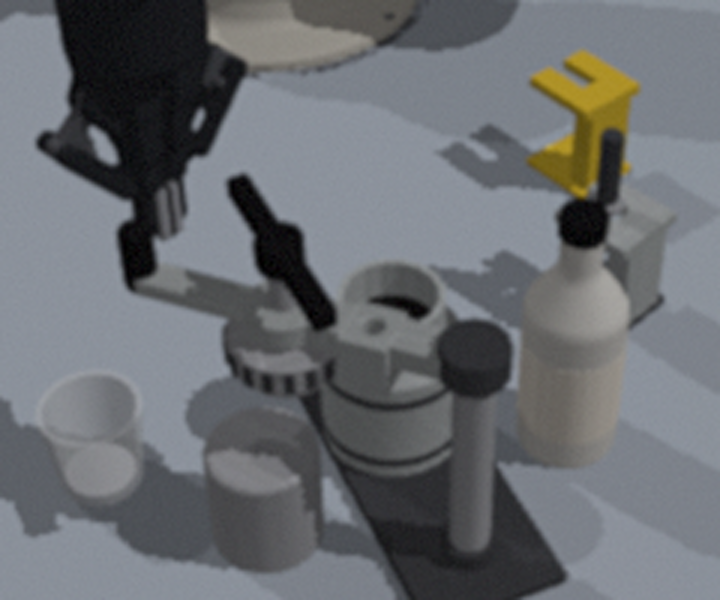

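The cap now hangs beside the neck, above the tin, with its grip at (137,255). Bottle, tin and bowl are unmoved. I nudge it a bit further, then retreat and rise.

move_arm --motion '[[[7.5,-6,0,0,0,0,0],[15,-12.5,0,0,0,0,0],[15,-12.5,0,0,0,0,0],[5,-3,0,0,0,0,0],[-10,15,0,0,0,0,0],[-15,20,30,0,0,0,0],[-30,20,80,0,0,0,0],[-80,20,120,0,0,0,0],[-130,20,140,0,0,0,0],[-130,20,140,0,0,0,0]]]'

```text
time: 17.45
eef_pos: [0.3984, -0.1196, 0.3388]
eef_rot: [0.002, 0.961, 0.277, 0.002]
wrist_force: [0.3, -0.4, 0.2]
gripper_width: -0.0001
grasp_force: 0.0
```

```bash
python3 - <<'E'
from h import *
s,R=st(); c=cam("top"); im,d=optics.get_image("top"); P=cloud(c,d); Z=P[...,2]
for n,z0,z1,x,y,r in(("bar",.208,.230,.6,-.1,.09),("grip",.19,.207,.56,-.165,.04),("bottle",.17,.2,.58,.092,.04),("bowl",.05,.07,.545,-.2,.04),("neck",.116,.127,.553,-.014,.04)):
    k=(Z>z0)&(Z<z1)&(np.hypot(P[...,0]-x,P[...,1]-y)<r)
    if k.sum()<5: print(n,"none");continue
    q=P[k]; print(n,k.sum(),q.mean(0).round(4),"zmed",np.median(q[:,2]).round(4),np.round(cv2.minAreaRect((q[:,:2]*1000).astype(np.float32))[0],1))
c=cam("scene"); im,d=optics.get_image("scene"); P=cloud(c,d); Z=P[...,2]
k=(Z>.137)&(Z<.15)&(np.hypot(P[...,0]-.463,P[...,1]-.156)<.03); print("pin top",k.sum(),P[k].mean(0).round(4))
E
```

```text
t 17.45 p [ 0.3984 -0.1196  0.3388] yaw_y deg -57.9 z [ 0.005 -0.003 -1.   ] q [-0.477 -0.205  1.603 -0.     1.737  0.533] F [ 0.3 -0.4  0.2] w -0.0001 0.0
bar 729 [ 0.6085 -0.0905  0.2183] zmed 0.2187 [610.2 -90.5]
grip 93 [ 0.5688 -0.1662  0.1988] zmed 0.1992 [ 569.9 -166.7]
bottle 239 [0.5798 0.0919 0.1838] zmed 0.1845 [580.3  92.2]
bowl none
neck 245 [ 0.5545 -0.0148  0.1217] zmed 0.1219 [554.2 -15.2]
pin top 51 [0.4641 0.1538 0.1416]
```

The cap axis is about 94 mm from the mouth and still at 4.6 rad. The bottle hasn't moved, and the pin is in its slot.

```bash
python3 -c "
from h import *
print(workorder.sign_off())"
```

```text
the job is handed in; nothing more can be done
None
```

The job is handed in, but the sign-off gave no verdict: the pin hangs upright in the grey rest's slot, the cap is unscrewed to about 4.6 rad and swung to the tin side about 94 mm from the mouth, and I saw no bystander move (the bottle was also measured at the end).

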